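# Set the stock tags of the bobbin bins

### The arm

A 6-joint arm with a two-finger parallel gripper is mounted at the origin on the work surface. World frame = base frame: x ahead of the robot, y to its left, z up, the work surface at z = 0. Lengths are in m, angles in rad, forces in N, time in s.
With the tool pointing down it reaches from about 0.3 to 0.75 m from the base axis. Payload 8.5 kg.
Tool frame: the origin (TCP) lies at the very end of the fingers, on their centre line; the grasp point (between the pads) lies 19 mm behind it; z points along the fingers, y is the line along which they close (so a half turn about z gives the same grasp; the last joint's range is limited). The gripper opens to 85 mm and grips with 20 to 120 N. Pads are 22 mm wide; open, the fingers measure 114 mm over their backs; the gripper's body (76 mm by 85 mm) begins 54 mm behind the grasp point. The pads swing forward as they close: fully open they stand 13 mm farther back than shut.
Start: joints at [0.971, 0.381, 1.297, -0, 1.464, -0.215], TCP at [0.206, 0.51, 0.21] pointing down, gripper open.
Joint ranges: [-3.11, 3.11], [-0.89, 2.33], [0.22, 2.48], [-1.42, 4.56], [0.17, 2.85], [-2.88, 2.88]. Speed limits (rad/s): [2.39, 2.39, 3.14, 3.14, 3.14, 3.14].

### API

Orientations are given as [roll, pitch, yaw] about the fixed x, y, z axes, in that order (R = Rz(yaw) Ry(pitch) Rx(roll)).
In Python, from cell import env, viewer, sign_off gives the robot as it stands. The module is installed in compiled form; this text tells all that it offers.
- The arm moves only by the tool apply_moves, never from a script. Its argument "commands" is a list of rows, each an object with "dp": the shift along the tool's x, y, z in m, a list of three; "twist": the turn about the tool's z in rad; "jaw": the opening in per cent of the stroke, from 0 (shut) to 100 (fully open). A call has 1 to 20 rows; each row shifts and turns the commanded pose from where the row before left it, along the tool's axes as they then stand; what a row does not reach is not made up. A row lasts 1/10 s, in which the tool goes at most 50 mm and 8.59 degrees, less where a joint would pass 70% of its speed; a pose out of reach is approached as far as the arm can. A call is refused whole if a number of a shift passes 0.05 or a number of a turn 0.15, either way. A call with a gripper value outside its range is refused whole. The fingers move at their own pace and stop on an object; "grip_force" is the grip in N (left out, the last holds). Time passes only in rows, so rows that do not move let the fingers close. It gives the time, the measured TCP pose, the force, the opening and the grip force at its end, in the units of the state.
- env.get_obs(): the state, without advancing time (a new reading comes with each control period).
- viewer.snapshot(name): name is "scene" or "top"; returns a dict with "frame" (400x640x3 uint8, red, green, blue), "range_z" (400x640 float32, m along the optical axis (not along the pixel's ray), 0 where there is no reading), "fx", "fy", "cx", "cy" (pixels), "k1" (the pictures are not rectified: a ray, as slopes to the right and down, at radius r is drawn at 1 + k1 r^2 times it, then the intrinsics apply), "R" (3x3) and "t" (3): a world point X has camera coordinates R X + t. Camera axes: x right, y down, z forward; pixel columns grow to the right and rows downward; lengths in m; the calibration is good to about 2 mm. A picture is of the moment at which its call begins.
- sign_off(): hands the job in; it is judged then, once.
The state is a dict: "time_s": time; "joints": joint angles; "qd": joint speeds; "tau": joint torques, N m; "tcp_pos": TCP position; "orientation": TCP orientation; "ft_force": force on the tool from outside, world axes, zero at the start; "moment": the same for the moment, N m; "finger_gap": finger opening in m; "grip_force": force on a finger pad.
Only numpy, scipy, OpenCV 4.12 (cv2) and the standard library are available. Lean on these libraries where they do the work, as an engineer would, in place of code of your own. Each camera call takes 0.05 s, during which the arm holds its last target. There are 200 camera calls.

### The job

Each of the four bins has a hinged tag in front of it: flip the tags over with light pushes of the fingertips, so that the tags of the full bins (heaped to the rim) lean toward their bins with the round disc face up, and the tags of the bins that are not full lean toward the robot with the bar face up. Some tags may already be right. Do not grip the tags, and leave the bins and everything else on the table where they stand.

Things in the scene. Friction and masses are not known exactly. Their poses are not given: they have to be found in the camera images.
- tag_a (a joint): hinged tag: white plate 50 mm wide, 50 mm hinge to free edge, 3 mm thick, 30 g; raised black disc (30 mm) on one face, raised black bar (40 x 9 mm) on the other. 0 = leans 40 deg from upright toward the robot, bar face up; 1.40 = leans 40 deg toward its bin, disc face up; 0.70 = upright. Swings freely, falls by its weight to the side it is on. Letters do not follow the order in the row
- hinge_a (a point): middle of the hinge of tag_a, 40 mm above the table, fixed in a run; x level, from tag toward its bin, y along the hinge, z up. Under it an aluminium foot 40 x 58 mm with steel prongs under the tag, reaching 12 mm above the hinge and 16 mm to either side in x; higher up there is only the tag. Four stands in a row, 105 mm apart, all parallel, on a strip 70 x 440 x 6 mm
- edge_a (a point): middle of the free edge of tag_a; at rest it is 32 mm from the hinge along x (either side) and 38 mm above it; upright, 50 mm above it. A level push along x by fingertips about 10 mm lower than the resting edge, from the side it leans to, tips the tag over; it falls the rest of the way. Under 1 N is enough; push no farther than just past upright, as the stops are rigid
- tag_b (a joint): hinged tag: white plate 50 mm wide, 50 mm hinge to free edge, 3 mm thick, 30 g; raised black disc (30 mm) on one face, raised black bar (40 x 9 mm) on the other. 0 = leans 40 deg from upright toward the robot, bar face up; 1.40 = leans 40 deg toward its bin, disc face up; 0.70 = upright. Swings freely, falls by its weight to the side it is on. Letters do not follow the order in the row
- hinge_b (a point): middle of the hinge of tag_b, 40 mm above the table, fixed in a run; x level, from tag toward its bin, y along the hinge, z up. Under it an aluminium foot 40 x 58 mm with steel prongs under the tag, reaching 12 mm above the hinge and 16 mm to either side in x; higher up there is only the tag. Four stands in a row, 105 mm apart, all parallel, on a strip 70 x 440 x 6 mm
- edge_b (a point): middle of the free edge of tag_b; at rest it is 32 mm from the hinge along x (either side) and 38 mm above it; upright, 50 mm above it. A level push along x by fingertips about 10 mm lower than the resting edge, from the side it leans to, tips the tag over; it falls the rest of the way. Under 1 N is enough; push no farther than just past upright, as the stops are rigid
- tag_c (a joint): hinged tag: white plate 50 mm wide, 50 mm hinge to free edge, 3 mm thick, 30 g; raised black disc (30 mm) on one face, raised black bar (40 x 9 mm) on the other. 0 = leans 40 deg from upright toward the robot, bar face up; 1.40 = leans 40 deg toward its bin, disc face up; 0.70 = upright. Swings freely, falls by its weight to the side it is on. Letters do not follow the order in the row
- hinge_c (a point): middle of the hinge of tag_c, 40 mm above the table, fixed in a run; x level, from tag toward its bin, y along the hinge, z up. Under it an aluminium foot 40 x 58 mm with steel prongs under the tag, reaching 12 mm above the hinge and 16 mm to either side in x; higher up there is only the tag. Four stands in a row, 105 mm apart, all parallel, on a strip 70 x 440 x 6 mm
- edge_c (a point): middle of the free edge of tag_c; at rest it is 32 mm from the hinge along x (either side) and 38 mm above it; upright, 50 mm above it. A level push along x by fingertips about 10 mm lower than the resting edge, from the side it leans to, tips the tag over; it falls the rest of the way. Under 1 N is enough; push no farther than just past upright, as the stops are rigid
- tag_d (a joint): hinged tag: white plate 50 mm wide, 50 mm hinge to free edge, 3 mm thick, 30 g; raised black disc (30 mm) on one face, raised black bar (40 x 9 mm) on the other. 0 = leans 40 deg from upright toward the robot, bar face up; 1.40 = leans 40 deg toward its bin, disc face up; 0.70 = upright. Swings freely, falls by its weight to the side it is on. Letters do not follow the order in the row
- hinge_d (a point): middle of the hinge of tag_d, 40 mm above the table, fixed in a run; x level, from tag toward its bin, y along the hinge, z up. Under it an aluminium foot 40 x 58 mm with steel prongs under the tag, reaching 12 mm above the hinge and 16 mm to either side in x; higher up there is only the tag. Four stands in a row, 105 mm apart, all parallel, on a strip 70 x 440 x 6 mm
- edge_d (a point): middle of the free edge of tag_d; at rest it is 32 mm from the hinge along x (either side) and 38 mm above it; upright, 50 mm above it. A level push along x by fingertips about 10 mm lower than the resting edge, from the side it leans to, tips the tag over; it falls the rest of the way. Under 1 N is enough; push no farther than just past upright, as the stops are rigid
- bin_full_1: white open bin 110 x 85 x 60 mm high, walls 3 mm, loose, long side along x of the hinges; its centre is about 187 mm beyond the hinge of its own tag, the one right in front of it (sideways offset under 20 mm); about 95 mm of free table between that tag, leaning to the bin, and the bin. Origin: centre of underside. FULL: heaped with wooden bobbins up to above the rim
- bin_full_2: white open bin 110 x 85 x 60 mm high, walls 3 mm, loose, long side along x of the hinges; its centre is about 187 mm beyond the hinge of its own tag, the one right in front of it (sideways offset under 20 mm); about 95 mm of free table between that tag, leaning to the bin, and the bin. Origin: centre of underside. FULL: heaped with wooden bobbins up to above the rim
- bin_low: white open bin 110 x 85 x 60 mm high, walls 3 mm, loose, long side along x of the hinges; its centre is about 187 mm beyond the hinge of its own tag, the one right in front of it (sideways offset under 20 mm); about 95 mm of free table between that tag, leaning to the bin, and the bin. Origin: centre of underside. NOT full: a single layer of bobbins on the floor, about 40 mm below the rim
- bin_empty: white open bin 110 x 85 x 60 mm high, walls 3 mm, loose, long side along x of the hinges; its centre is about 187 mm beyond the hinge of its own tag, the one right in front of it (sideways offset under 20 mm); about 95 mm of free table between that tag, leaning to the bin, and the bin. Origin: centre of underside. NOT full: empty
- dye_bottle: bystander: small amber bottle, 26 mm across, 65 mm tall, standing in front (robot side) of the tag row, half-way between two tags. Origin: centre of its underside
- bobbin: bystander: wooden bobbin standing on end, 28 mm across, 42 mm tall, in front (robot side) of the tag row, half-way between two tags. Origin: centre of its underside
- wax_block: bystander: small white block 30 x 22 x 20 mm between the tag row and the bins, half-way between the two middle tags. Origin: centre of its underside
- jar: bystander: glass jar with steel lid, 68 mm across, 95 mm tall, to the left. Origin: centre of its underside
- beaker: bystander: steel cup, 72 mm across, 85 mm tall, to the right. Origin: centre of its underside
- spoon: bystander: wooden spoon 200 mm long, lying on the table to the right of the tag row. Origin: half-way along it, on the table; x along it

How it is judged:
At the end, for the whole second after the job is handed in: Each tag in front of a full bin rests leaning toward its bin (joint above 1.2 of 1.40 rad, disc face up) and each tag in front of a bin that is not full rests leaning toward the robot (joint below 0.17 rad, bar face up) (((y of bin_full_1 in the frame of hinge_a between -0.05 and 0.05 m and value of joint tag_a above 1.2 rad) or (y of bin_full_2 in the frame of hinge_a between -0.05 and 0.05 m and value of joint tag_a above 1.2 rad) or (y of bin_low in the frame of hinge_a between -0.05 and 0.05 m and value of joint tag_a below 0.17 rad) or (y of bin_empty in the frame of hinge_a between -0.05 and 0.05 m and value of joint tag_a below 0.17 rad)) and ((y of bin_full_1 in the frame of hinge_b between -0.05 and 0.05 m and value of joint tag_b above 1.2 rad) or (y of bin_full_2 in the frame of hinge_b between -0.05 and 0.05 m and value of joint tag_b above 1.2 rad) or (y of bin_low in the frame of hinge_b between -0.05 and 0.05 m and value of joint tag_b below 0.17 rad) or (y of bin_empty in the frame of hinge_b between -0.05 and 0.05 m and value of joint tag_b below 0.17 rad)) and ((y of bin_full_1 in the frame of hinge_c between -0.05 and 0.05 m and value of joint tag_c above 1.2 rad) or (y of bin_full_2 in the frame of hinge_c between -0.05 and 0.05 m and value of joint tag_c above 1.2 rad) or (y of bin_low in the frame of hinge_c between -0.05 and 0.05 m and value of joint tag_c below 0.17 rad) or (y of bin_empty in the frame of hinge_c between -0.05 and 0.05 m and value of joint tag_c below 0.17 rad)) and ((y of bin_full_1 in the frame of hinge_d between -0.05 and 0.05 m and value of joint tag_d above 1.2 rad) or (y of bin_full_2 in the frame of hinge_d between -0.05 and 0.05 m and value of joint tag_d above 1.2 rad) or (y of bin_low in the frame of hinge_d between -0.05 and 0.05 m and value of joint tag_d below 0.17 rad) or (y of bin_empty in the frame of hinge_d between -0.05 and 0.05 m and value of joint tag_d below 0.17 rad))); the robot touches nothing.
It fails at once if a bin is shifted, tipped or lifted (more than 20 mm) (distance of any of bin_full_1, bin_full_2, bin_low, bin_empty from where it was at the start of the episode above 0.02 m or angle between any of bin_full_1, bin_full_2, bin_low, bin_empty's own z axis and vertical above 0.5 rad).
It fails at once if another thing on the table is shifted, knocked over or lifted (more than 20 mm) (distance of any of dye_bottle, bobbin, wax_block, jar, beaker, spoon from where it was at the start of the episode above 0.02 m or angle between any of dye_bottle, bobbin, wax_block, jar, beaker's own z axis and vertical above 0.5 rad).
It fails at once if a tag is gripped or pressed hard (more than 18 N from the fingers) (contact force between the fingers and tag_a above 18 N or contact force between the fingers and tag_b above 18 N or contact force between the fingers and tag_c above 18 N or contact force between the fingers and tag_d above 18 N).
It also fails if it takes over 48 s, if anything falls off the work surface, if the arm or the gripper's body presses on something with over 40 N, if the wrist force passes 120 N, or if a joint passes its speed limit or range.

## Working session

There is one attempt and no reset: what is moved stays moved. The work goes in short steps, Python scripts to look and compute and a tool call to move; the robot and the scene stay as the last step left them, time stands still between calls to the robot, and variables do not carry over. Pictures are saved under pics/ and viewed, at most 10 in all, crops included, and the job is handed in when it is done.

Besides the shell and the picture viewer there is one more tool, called after "Call:" as a command line: name --argument value ..., lists and objects as JSON in quotes. apply_moves: Moves the arm, as the interface text tells. Its arguments: {"type":"object","properties":{"commands":{"type":"array","items":{"type":"object","properties":{"dp":{"type":"array","items":{"type":"number"}},"twist":{"type":"number"},"jaw":{"type":"number"}}}},"grip_force":{"type":"number"}},"required":["commands"]}

```bash
mkdir -p pics; cat > h.py <<'E'
import numpy as np, cv2
from cell import env, viewer, sign_off
def snap(n, save=None):
    s=viewer.snapshot(n)
    if save: cv2.imwrite('pics/'+save, s['frame'][:,:,::-1])
    return s
def cloud(s):
    v,u=np.mgrid[0:400,0:640]
    K=np.array([[s['fx'],0,s['cx']],[0,s['fy'],s['cy']],[0,0,1]])
    a=np.stack([(u-s['cx'])/s['fx'],(v-s['cy'])/s['fy']],-1)
    b=a.copy()
    for _ in range(20): b=a/(1+s['k1']*(b**2).sum(-1,keepdims=True))
    z=s['range_z'][...,None]
    P=np.concatenate([b*z,z],-1)
    return (P-s['t'])@s['R']
E
python3 - <<'E'
from h import *
for n in('top','scene'):
    s=snap(n,n+'1.png'); np.save(n+'1.npy',cloud(s)); print(n,s['t']@-s['R'],s['k1'],s['fx'],(s['range_z']==0).mean())
print(env.get_obs())
E
```

```text
top [ 0.35168347 -0.00828163  1.00301683] -0.05382171418433615 397.7328477872415 0.0038828125
scene [0.8746575  0.46589943 1.00970155] -0.04525123815299306 367.18004460690247 0.00396875
{'time_s': 0.1, 'joints': array([ 9.70697083e-01,  3.81147082e-01,  1.29813349e+00, -2.06363487e-05,
        1.46361350e+00, -2.15317017e-01]), 'qd': array([-0.00033439, -0.00163258, -0.00304723, -0.00069243, -0.00074214,
       -0.00058375]), 'tau': array([ 5.02633178e-03, -4.49217403e+01, -2.31657654e+01, -6.78696779e-05,
        3.59439669e-03,  5.80378446e-05]), 'tcp_pos': array([0.20630032, 0.50954008, 0.20908099]), 'orientation': array([-3.14031690e+00, -2.58017256e-04,  2.75681248e+00]), 'ft_force': array([ 0.21125507, -0.47666226, -0.24403534]), 'moment': array([ 0.03676097, -0.01569022,  0.02154426]), 'grip_force': 0.0, 'finger_gap': 0.0851148638248498}
```

View pics/top1.png

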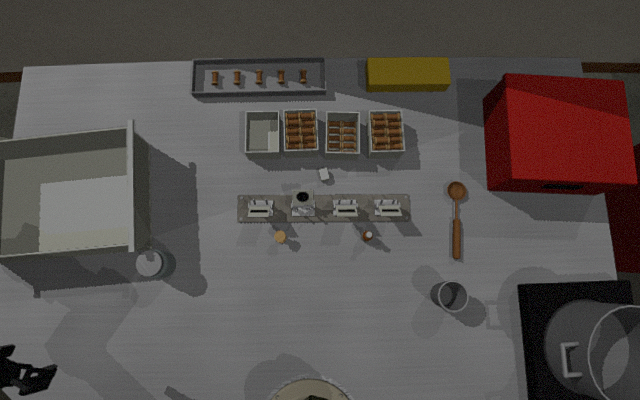

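View pics/scene1.png

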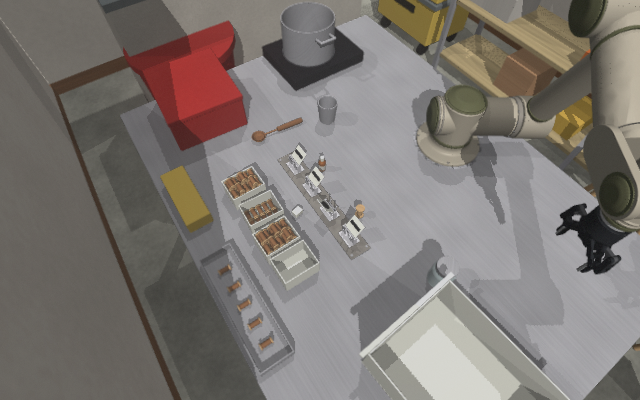

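The top picture shows four bins at about (262,132), (301,130), (342,132) and (387,131), with tags at (261,208), (303,203), (345,207) and (388,207). The second tag from the left shows its disc and the others seem to show bars. Next I'll measure the points and zoom in.

```bash
python3 - <<'E'
import numpy as np, cv2
a=cv2.imread('pics/top1.png')[95:255,225:425]; cv2.imwrite('pics/c1.png',cv2.resize(a,(800,640),interpolation=cv2.INTER_CUBIC)[:600])
P=np.load('top1.npy')
np.set_printoptions(precision=3,suppress=True)
for n,(u,v) in dict(b1=(262,132),b2=(301,130),b3=(342,132),b4=(387,131)).items():
    q=P[v-12:v+12,u-10:u+10].reshape(-1,3); print(n,P[v,u],'median z',np.median(q[:,2]),np.percentile(q[:,2],95))
for n,(u,v) in dict(bob=(280,237),bot=(368,235),wax=(324,174)).items():
    q=P[v-8:v+9,u-8:u+9].reshape(-1,3); q=q[q[:,2]>.012]; print(n,len(q),np.median(q,0),q[:,2].max())
# strip: z ~6mm
R=P[185:230,230:420].reshape(-1,3)
s=R[(R[:,2]>.003)&(R[:,2]<.012)]
r=cv2.minAreaRect(s[:,:2].astype(np.float32)*1000); print('strip',r)
for i,(u) in enumerate((261,303,345,388)):
    q=P[190:220,u-18:u+19].reshape(-1,3); q=q[q[:,2]>.055]
    print('tag',i,len(q),q.mean(0),q.min(0),q.max(0)); t=q[q[:,2]>.07]; print('   top',len(t),t.mean(0),(t.min(0)[1]+t.max(0)[1])/2)
E
```

```text
b1 [0.729 0.113 0.002] median z 0.002269175048954574 0.005262020542500777
b2 [0.706 0.008 0.072] median z 0.05740398652678569 0.07234232763474217
b3 [ 0.717 -0.097  0.021] median z 0.016070895514742452 0.021628328977659497
b4 [ 0.698 -0.204  0.075] median z 0.05776756829234214 0.07201439287638696
bob 105 [0.448 0.064 0.042] 1.003016829840818
bot 106 [ 0.442 -0.144  0.043] 1.003016829840818
wax 107 [ 0.606 -0.047  0.019] 1.003016829840818
strip ((523.4441528320312, -53.10516357421875), (472.7345886230469, 112.73523712158203), 88.25643920898438)
tag 0 164 [0.497 0.11  0.098] [ 0.352 -0.008  0.055] [0.515 0.138 1.003]
   top 77 [0.486 0.106 0.135] 0.06508030037960996
tag 1 227 [0.539 0.008 0.085] [ 0.352 -0.016  0.055] [0.554 0.033 1.003]
   top 102 [0.541 0.008 0.111] 0.00836856412039124
tag 2 165 [ 0.493 -0.094  0.098] [ 0.352 -0.121  0.055] [ 0.51  -0.008  1.003]
   top 80 [ 0.483 -0.091  0.133] -0.06452471971485296
tag 3 169 [ 0.491 -0.194  0.103] [ 0.352 -0.226  0.056] [ 0.509 -0.008  1.003]
   top 83 [ 0.48  -0.186  0.142] -0.11721204714638543
```

View pics/c1.png

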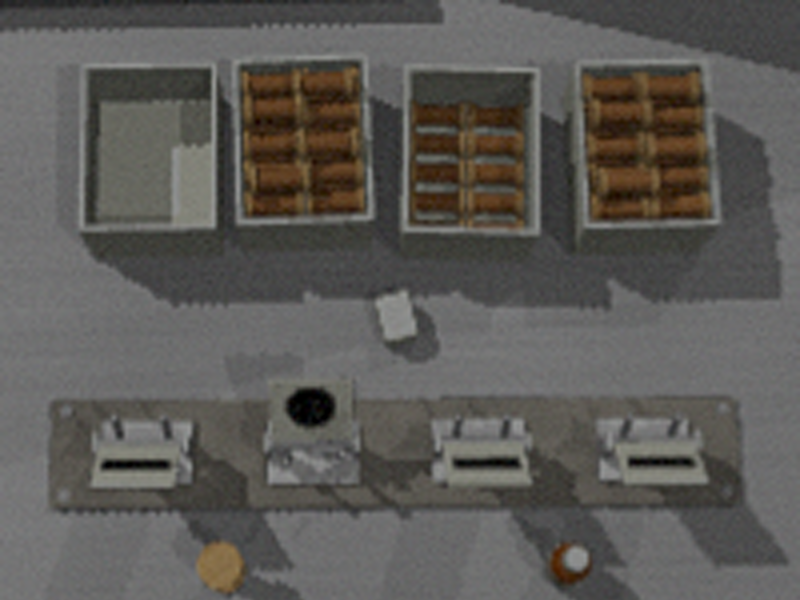

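The zoomed crop shows, from left to right:

| Bin | Contents | Tag now | Action |
|---|---|---|---|
| 1 | Empty (floor z about 2 mm) | Bar | None |
| 2 | Full (bobbins at about 72 mm) | Disc | None |
| 3 | Low (about 20 mm) | Bar | None |
| 4 | Full (about 72 mm) | Bar, crop (660,462) | Flip |

Only the rightmost tag is wrong, so I'll refine its position.

```bash
python3 - <<'E'
import numpy as np
np.set_printoptions(precision=4,suppress=True)
P=np.load('top1.npy'); E=[]
for i,u in enumerate((261,303,345,388)):
    q=P[188:222,u-20:u+21].reshape(-1,3); q=q[(q[:,2]>.056)&(q[:,2]<.11)]
    t=q[q[:,2]>np.percentile(q[:,2],60)]; print(i,q.min(0),q.max(0),'edge',t.mean(0),'ymid',(q[:,1].min()+q[:,1].max())/2); E.append([t[:,0].mean(),(q[:,1].min()+q[:,1].max())/2])
E=np.array(E); d=E[0]-E[3]; print('row len/3',np.hypot(*d)/3,'row dir vs +y (rad ccw)',np.arctan2(-d[0],d[1]))
E
```

```text
0 [0.4912 0.0884 0.0562] [0.5127 0.1384 0.0815] edge [0.4948 0.1132 0.0758] ymid 0.11343155840551147
1 [ 0.5299 -0.0156  0.0561] [0.5535 0.0328 0.0819] edge [0.5487 0.0086 0.0752] ymid 0.008607636166495621
2 [ 0.4873 -0.1208  0.0563] [ 0.5103 -0.0716  0.0803] edge [ 0.4904 -0.0966  0.0763] ymid -0.09617424840536033
3 [ 0.485  -0.2261  0.0561] [ 0.5084 -0.1766  0.0818] edge [ 0.4894 -0.1996  0.0762] ymid -0.20134965850192466
row len/3 0.10494249330356102 row dir vs +y (rad ccw) -0.017143556017387377
```

Call:
apply_moves --commands '[{"dp": [0, 0, 0], "twist": -0.12, "jaw": 0}, {"dp": [0, 0, 0], "twist": -0.12, "jaw": 0}, {"dp": [0, 0, 0], "twist": -0.12, "jaw": 0}, {"dp": [0, 0, 0], "twist": -0.01, "jaw": 0}, {"dp": [-0.01, -0.04, 0], "twist": 0, "jaw": 0}, {"dp": [-0.01, -0.04, 0], "twist": 0, "jaw": 0}, {"dp": [-0.014, -0.04, 0], "twist": 0, "jaw": 0}, {"dp": [-0.014, -0.04, 0], "twist": 0, "jaw": 0}, {"dp": [-0.014, -0.04, 0], "twist": 0, "jaw": 0}, {"dp": [-0.014, -0.04, 0], "twist": 0, "jaw": 0}, {"dp": [-0.014, -0.04, 0], "twist": 0, "jaw": 0}, {"dp": [-0.014, -0.04, 0], "twist": 0, "jaw": 0}, {"dp": [-0.014, -0.04, 0], "twist": 0, "jaw": 0}, {"dp": [-0.014, -0.04, 0], "twist": 0, "jaw": 0}, {"dp": [-0.014, -0.04, 0], "twist": 0, "jaw": 0}, {"dp": [-0.014, -0.04, 0], "twist": 0, "jaw": 0}, {"dp": [-0.014, -0.04, 0], "twist": 0, "jaw": 0}, {"dp": [-0.014, -0.04, 0], "twist": 0, "jaw": 0}, {"dp": [0, 0, 0], "twist": 0, "jaw": 0}, {"dp": [0, 0, 0], "twist": 0, "jaw": 0}]'

```text
time_s: 2.1
tcp_pos: [0.386, -0.0534, 0.2093]
orientation: [3.141, -0.001, 3.123]
ft_force: [0.6, -0.5, -0.4]
finger_gap: 0.0001
grip_force: 0.0
```

Call:
apply_moves --commands '[{"dp": [-0.013, -0.037, 0], "twist": 0, "jaw": 0}, {"dp": [-0.013, -0.037, 0], "twist": 0, "jaw": 0}, {"dp": [-0.013, -0.037, 0], "twist": 0, "jaw": 0}, {"dp": [-0.013, -0.037, 0], "twist": 0, "jaw": 0}, {"dp": [0, 0, 0.03], "twist": 0, "jaw": 0}, {"dp": [0, 0, 0.03], "twist": 0, "jaw": 0}, {"dp": [0, 0, 0.03], "twist": 0, "jaw": 0}, {"dp": [0, 0, 0.03], "twist": 0, "jaw": 0}, {"dp": [0, 0, 0.022], "twist": 0, "jaw": 0}, {"dp": [0, 0, 0], "twist": 0, "jaw": 0}, {"dp": [0, 0, 0], "twist": 0, "jaw": 0}]'

```text
time_s: 3.2
tcp_pos: [0.4363, -0.2009, 0.0683]
orientation: [-3.142, 0.0, 3.127]
ft_force: [-0.2, -0.0, -0.4]
finger_gap: 0.0003
grip_force: 0.0
```

Call:
apply_moves --commands '[{"dp": [-0.015, 0, 0], "jaw": 0, "twist": 0}, {"dp": [-0.015, 0, 0], "jaw": 0, "twist": 0}, {"dp": [-0.005, 0, 0], "jaw": 0, "twist": 0}, {"dp": [-0.005, 0, 0], "jaw": 0, "twist": 0}, {"dp": [-0.005, 0, 0], "jaw": 0, "twist": 0}, {"dp": [-0.005, 0, 0], "jaw": 0, "twist": 0}, {"dp": [-0.005, 0, 0], "jaw": 0, "twist": 0}, {"dp": [-0.005, 0, 0], "jaw": 0, "twist": 0}, {"dp": [-0.005, 0, 0], "jaw": 0, "twist": 0}, {"dp": [-0.005, 0, 0], "jaw": 0, "twist": 0}, {"dp": [-0.005, 0, 0], "jaw": 0, "twist": 0}, {"dp": [0, 0, 0], "jaw": 0, "twist": 0}, {"dp": [0, 0, 0], "jaw": 0, "twist": 0}]'

```text
time_s: 4.5
tcp_pos: [0.5109, -0.2027, 0.0675]
orientation: [3.141, -0.0, 3.127]
ft_force: [-0.4, 0.2, 0.7]
finger_gap: -0.0003
grip_force: 0.0
```

```bash
python3 - <<'E'
from h import *
s=snap('scene'); a=s['frame'][130:270,250:390,::-1]; cv2.imwrite('pics/s2.png',cv2.resize(a,(600,600),interpolation=cv2.INTER_CUBIC))
E
```

```text
(no output)
```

View pics/s2.png

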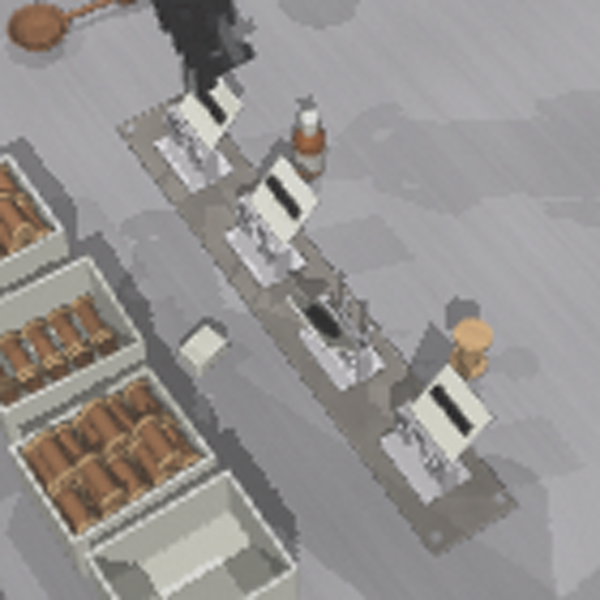

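The scene crop shows the far tag at (210,110) still with its bar up, but raised, with the gripper behind it. It hasn't gone past upright, so I'll measure how far it got.

```bash
python3 - <<'E'
from h import *
np.set_printoptions(precision=4,suppress=True)
s=snap('scene');P=cloud(s);f=s['frame'].astype(int)
m=(P[...,0]>.46)&(P[...,0]<.57)&(abs(P[...,1]+.2015)<.03)&(P[...,2]>.054)&(P[...,2]<.1)&(f.min(-1)>110)
q=P[m]; print(len(q),q.min(0),q.max(0)); 
c=np.polyfit(q[:,2],q[:,0],1);print('lean rad',np.arctan(c[0]),'x at z .04,.068,.088',np.polyval(c,[.04,.068,.088]))
E
```

```text
69 [ 0.4887 -0.2259  0.0541] [ 0.522  -0.1757  0.0961]
lean rad -0.3259404805967633 x at z .04,.068,.088 [0.5108 0.5014 0.4946]
```

Call:
apply_moves --commands '[{"dp": [-0.005, 0, 0], "jaw": 0, "twist": 0}, {"dp": [-0.005, 0, 0], "jaw": 0, "twist": 0}, {"dp": [-0.005, 0, 0], "jaw": 0, "twist": 0}, {"dp": [-0.004, 0, 0], "jaw": 0, "twist": 0}, {"dp": [0, 0, 0], "jaw": 0, "twist": 0}, {"dp": [0, 0, 0], "jaw": 0, "twist": 0}, {"dp": [0, 0, 0], "jaw": 0, "twist": 0}]'

```text
time_s: 5.3
tcp_pos: [0.5298, -0.203, 0.0676]
orientation: [3.141, -0.0, 3.127]
ft_force: [0.5, 0.1, -0.0]
finger_gap: 0.0001
grip_force: 0.0
```

```bash
python3 - <<'E'
from h import *
np.set_printoptions(precision=4,suppress=True)
s=snap('scene');P=cloud(s);f=s['frame'].astype(int)
a=s['frame'][130:230,270:370,::-1]; cv2.imwrite('pics/s3.png',cv2.resize(a,(600,600),interpolation=cv2.INTER_CUBIC))
E
```

```text
(no output)
```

View pics/s3.png

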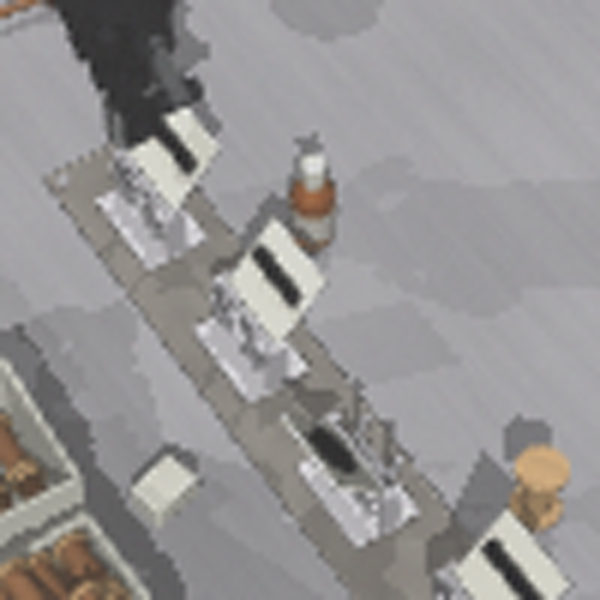

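The crop shows the tag at (175,155) still leaning toward the robot, with the fingers at (130,130) seemingly beside it. I'll compare where the fingers really are with the reported TCP.

```bash
python3 - <<'E'
from h import *
np.set_printoptions(precision=4,suppress=True)
print(env.get_obs()['tcp_pos'],env.get_obs()['finger_gap'])
for n in('scene','top'):
    s=snap(n);P=cloud(s);f=s['frame'].astype(int)
    def pr(X):
        c=s['R']@np.array(X)+s['t'];p=c[:2]/c[2];p=p*(1+s['k1']*p@p);return p*[s['fx'],s['fy']]+[s['cx'],s['cy']]
    print(n,'tcp px',pr(env.get_obs()['tcp_pos']),'crop',(pr(env.get_obs()['tcp_pos'])-[270,130])*6, 'edge4 px',pr([.486,-.2015,.078]))
    b=(abs(P[...,0]-.5)<.12)&(abs(P[...,1]+.2)<.12)
    d=b&(f.max(-1)<70)&(P[...,2]>.06)&(P[...,2]<.5)
    for lo,hi in((.06,.08),(.08,.1),(.1,.12),(.12,.14),(.14,.18)):
        q=P[d&(P[...,2]>lo)&(P[...,2]<hi)]
        if len(q): print(lo,len(q),'x',np.percentile(q[:,0],[5,50,95]),'y',np.percentile(q[:,1],[5,50,95]))
    if n=='top': cv2.imwrite('pics/t4.png',cv2.resize(s['frame'][150:250,330:430,::-1],(600,600),interpolation=cv2.INTER_CUBIC))
E
```

```text
[ 0.5298 -0.2031  0.0676] -0.0002002452878686191
scene tcp px [291.5541 156.3857] crop [129.3246 158.314 ] edge4 px [303.0513 148.8685]
0.06 35 x [0.5032 0.5054 0.5076] y [-0.2158 -0.117  -0.0857]
0.08 1 x [0.5185 0.5185 0.5185] y [-0.1969 -0.1969 -0.1969]
0.1 14 x [0.5246 0.5342 0.5377] y [-0.1919 -0.189  -0.1872]
0.12 11 x [0.531  0.541  0.5432] y [-0.2229 -0.1965 -0.189 ]
0.14 101 x [0.5284 0.5422 0.5477] y [-0.2251 -0.1864 -0.1452]
top tcp px [390.1763 198.3857] crop [721.058  410.3139] edge4 px [391.4304 215.8175]
0.06 29 x [0.5008 0.5021 0.5045] y [-0.1123 -0.098  -0.0824]
```

View pics/t4.png

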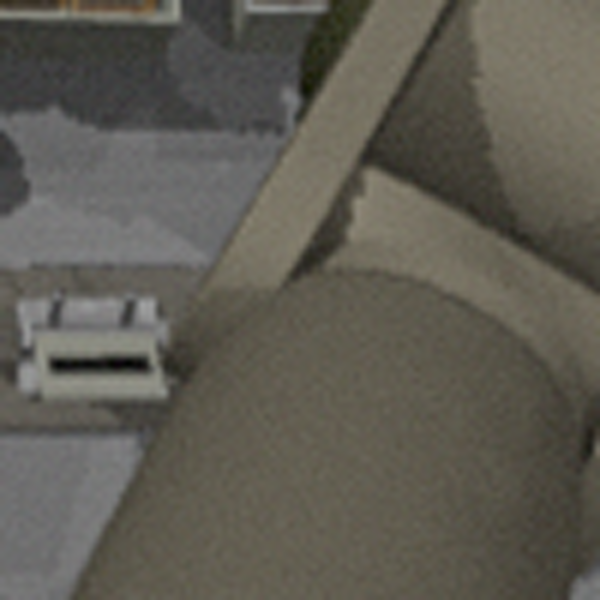

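The top view is blocked by the arm. In the scene view the plate hides the fingertip, so the fingers are behind it as intended. I'll fit the plate's lean against its neighbour as a reference.

```bash
python3 - <<'E'
from h import *
np.set_printoptions(precision=4,suppress=True)
s=snap('scene');P=cloud(s);f=s['frame'].astype(int)
P0=np.load('scene1.npy')
for nm,Q,y in(('t3 now',P,-.0965),('t4 now',P,-.2015),('t4 start',P0,-.2015)):
    m=(Q[...,0]>.46)&(Q[...,0]<.57)&(abs(Q[...,1]-y)<.022)&(Q[...,2]>.055)&(Q[...,2]<.1)
    q=Q[m]
    b=None
    rng=np.random.default_rng(0)
    for _ in range(400):
        i=rng.choice(len(q),2,False); A=np.c_[q[i,2],[1,1]]
        try:c=np.linalg.solve(A,q[i,0])
        except Exception: continue
        k=(abs(q[:,0]-np.polyval(c,q[:,2]))/np.hypot(1,c[0])<.0025)
        if b is None or k.sum()>b.sum(): b=k
    c=np.polyfit(q[b,2],q[b,0],1); g=q[b]
    print(nm,len(q),b.sum(),'lean',np.arctan(c[0]),'x@.04',np.polyval(c,.04),'zmax',np.percentile(g[:,2],97),'xmin',g[:,0].min())
E
```

```text
t3 now 105 88 lean -0.7592174783970208 x@.04 0.5284067623451666 zmax 0.07861695925623895 xmin 0.4900893997879867
t4 now 96 73 lean -0.7291388353858288 x@.04 0.5249106996072262 zmax 0.07894038360891549 xmin 0.4888789846758266
t4 start 99 82 lean -0.7032279893049821 x@.04 0.5241555490035557 zmax 0.07926270802919907 xmin 0.4886475016411849
```

The tag hasn't moved (lean 0.70 rad), so the tips must have passed above it. I'll measure the height of the real fingertip.

```bash
python3 - <<'E'
from h import *
np.set_printoptions(precision=3,suppress=True)
s=snap('scene');P=cloud(s);f=s['frame'].astype(int)
m=(abs(P[...,0]-.535)<.03)&(abs(P[...,1]+.2)<.035)&(P[...,2]>.053)&(P[...,2]<.15)&(np.mgrid[0:400,0:640][1]<300)
v,u=np.where(m)
o=np.argsort(P[v,u,2])
for i in o[:45]: print(u[i],v[i],P[v[i],u[i]],f[v[i],u[i]])
E
```

```text
293 163 [ 0.535 -0.187  0.054] [182 180 184]
294 154 [ 0.513 -0.217  0.054] [213 213 203]
298 157 [ 0.508 -0.199  0.054] [205 205 194]
299 160 [ 0.512 -0.186  0.054] [208 207 197]
296 156 [ 0.512 -0.206  0.054] [214 213 204]
295 154 [ 0.51  -0.215  0.054] [213 213 204]
297 156 [ 0.509 -0.204  0.055] [207 207 195]
295 155 [ 0.513 -0.211  0.055] [213 214 203]
299 159 [ 0.511 -0.189  0.055] [190 190 181]
298 158 [ 0.511 -0.194  0.056] [212 212 203]
296 154 [ 0.508 -0.212  0.056] [203 202 191]
297 155 [ 0.508 -0.205  0.058] [204 203 193]
299 158 [ 0.509 -0.191  0.058] [187 186 177]
298 156 [ 0.508 -0.199  0.058] [202 202 190]
296 155 [ 0.511 -0.206  0.058] [209 207 196]
295 153 [ 0.509 -0.215  0.058] [204 203 192]
299 157 [ 0.507 -0.194  0.059] [150 149 143]
298 155 [ 0.507 -0.2    0.062] [125 124 121]
296 153 [ 0.509 -0.21   0.063] [121 120 116]
296 152 [ 0.506 -0.214  0.064] [55 54 56]
299 156 [ 0.507 -0.194  0.064] [55 53 53]
297 153 [ 0.506 -0.207  0.065] [58 57 58]
297 154 [ 0.509 -0.203  0.065] [120 119 114]
289 154 [ 0.541 -0.198  0.092] [127 125 121]
290 154 [ 0.538 -0.196  0.093
[... 170 characters left out ...]
9] [ 99 100 100]
295 152 [ 0.523 -0.189  0.1  ] [120 118 115]
288 152 [ 0.542 -0.201  0.101] [81 79 80]
290 151 [ 0.535 -0.2    0.102] [85 85 85]
292 153 [ 0.534 -0.19   0.102] [58 56 57]
289 153 [ 0.542 -0.195  0.102] [112 114 113]
293 153 [ 0.532 -0.187  0.102] [64 62 63]
288 151 [ 0.541 -0.203  0.103] [93 93 93]
287 150 [ 0.541 -0.208  0.103] [134 133 134]
290 152 [ 0.538 -0.196  0.103] [82 82 82]
291 153 [ 0.537 -0.191  0.103] [57 57 59]
294 152 [ 0.527 -0.188  0.104] [63 63 63]
293 152 [ 0.53  -0.19   0.104] [61 62 64]
289 152 [ 0.541 -0.195  0.106] [111 113 112]
292 152 [ 0.534 -0.188  0.108] [56 55 57]
294 151 [ 0.527 -0.188  0.109] [59 57 58]
291 152 [ 0.537 -0.189  0.109] [57 57 57]
```

The real fingertips end at z of about 0.093, at pixels (289–291,154), while the TCP reads 0.068. They are about 25 mm short and cleared the tag. I'll back off, lower and check the tip height again.

Call:
apply_moves --commands '[{"dp": [0.02, 0, 0], "jaw": 0, "twist": 0}, {"dp": [0.02, 0, 0], "jaw": 0, "twist": 0}, {"dp": [0.02, 0, 0], "jaw": 0, "twist": 0}, {"dp": [0.02, 0, 0], "jaw": 0, "twist": 0}, {"dp": [0.018, 0, 0], "jaw": 0, "twist": 0}, {"dp": [0, 0, 0.01], "jaw": 0, "twist": 0}, {"dp": [0, 0, 0.01], "jaw": 0, "twist": 0}, {"dp": [0, 0, 0], "jaw": 0, "twist": 0}, {"dp": [0, 0, 0], "jaw": 0, "twist": 0}]'

```text
time_s: 6.45
tcp_pos: [0.4324, -0.2016, 0.0471]
orientation: [3.141, -0.001, 3.127]
ft_force: [-0.1, -0.2, -0.3]
finger_gap: -0.0001
grip_force: 0.0
```

```bash
python3 - <<'E'
from h import *
np.set_printoptions(precision=3,suppress=True)
s=snap('scene');P=cloud(s);f=s['frame'].astype(int)
print(env.get_obs()['tcp_pos'])
m=(abs(P[...,0]-.435)<.03)&(abs(P[...,1]+.2)<.03)&(P[...,2]>.03)&(P[...,2]<.15)
q=P[m];q=q[np.argsort(q[:,2])];print(len(q),q[:12])
t=q[q[:,2]<q[0,2]+.03]; print(t.min(0),t.max(0))
cv2.imwrite('pics/s5.png',cv2.resize(s['frame'][100:220,270:390,::-1],(600,600),interpolation=cv2.INTER_CUBIC))
E
```

```text
[ 0.432 -0.202  0.047]
126 [[ 0.44  -0.195  0.069]
 [ 0.443 -0.208  0.073]
 [ 0.443 -0.202  0.074]
 [ 0.441 -0.193  0.076]
 [ 0.444 -0.194  0.077]
 [ 0.428 -0.188  0.077]
 [ 0.439 -0.19   0.078]
 [ 0.437 -0.187  0.08 ]
 [ 0.44  -0.194  0.08 ]
 [ 0.433 -0.188  0.081]
 [ 0.444 -0.2    0.081]
 [ 0.445 -0.205  0.082]]
[ 0.428 -0.208  0.069] [ 0.445 -0.186  0.098]
```

View pics/s5.png

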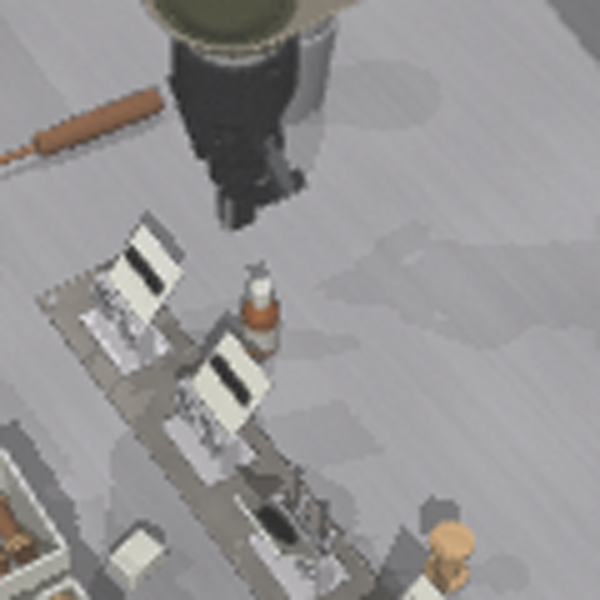

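The view is clear now. The fingertip at crop (235,228) reads z of about 0.07 against a TCP of 0.047, which confirms the offset. I'll lower 8 mm and push.

Call:
apply_moves --commands '[{"dp": [0, 0, 0.008], "jaw": 0, "twist": 0}, {"dp": [-0.015, 0, 0], "jaw": 0, "twist": 0}, {"dp": [-0.015, 0, 0], "jaw": 0, "twist": 0}, {"dp": [-0.005, 0, 0], "jaw": 0, "twist": 0}, {"dp": [-0.005, 0, 0], "jaw": 0, "twist": 0}, {"dp": [-0.005, 0, 0], "jaw": 0, "twist": 0}, {"dp": [-0.005, 0, 0], "jaw": 0, "twist": 0}, {"dp": [-0.005, 0, 0], "jaw": 0, "twist": 0}, {"dp": [-0.005, 0, 0], "jaw": 0, "twist": 0}, {"dp": [-0.005, 0, 0], "jaw": 0, "twist": 0}, {"dp": [-0.005, 0, 0], "jaw": 0, "twist": 0}, {"dp": [-0.005, 0, 0], "jaw": 0, "twist": 0}, {"dp": [-0.005, 0, 0], "jaw": 0, "twist": 0}, {"dp": [0, 0, 0], "jaw": 0, "twist": 0}, {"dp": [0, 0, 0], "jaw": 0, "twist": 0}]'

```text
time_s: 8.0
tcp_pos: [0.5119, -0.2028, 0.0395]
orientation: [3.141, -0.0, 3.127]
ft_force: [0.0, 0.4, -0.4]
finger_gap: 0.0001
grip_force: 0.0
```

```bash
python3 - <<'E'
from h import *
s=snap('scene')
cv2.imwrite('pics/s6.png',cv2.resize(s['frame'][100:220,250:370,::-1],(600,600),interpolation=cv2.INTER_CUBIC))
E
```

```text
(no output)
```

View pics/s6.png

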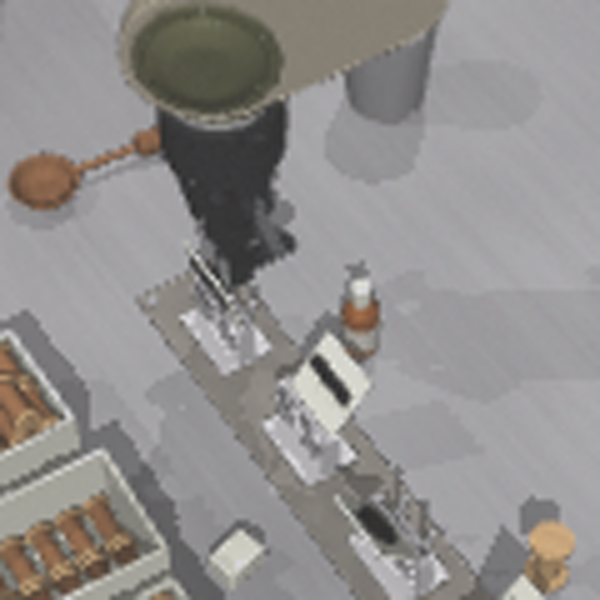

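The crop shows the far tag at (210,280) tipped over toward its bin, with a narrow disc face like the second tag's. I'll retreat toward the robot and up, then check from the top.

Call:
apply_moves --commands '[{"dp": [0.02, 0, 0], "jaw": 0, "twist": 0}, {"dp": [0.02, 0, 0], "jaw": 0, "twist": 0}, {"dp": [0.02, 0, 0], "jaw": 0, "twist": 0}, {"dp": [0.02, 0, 0], "jaw": 0, "twist": 0}, {"dp": [0, 0, -0.03], "jaw": 0, "twist": 0}, {"dp": [0, 0, -0.03], "jaw": 0, "twist": 0}, {"dp": [0, 0, -0.04], "jaw": 0, "twist": 0}, {"dp": [0, 0, -0.04], "jaw": 0, "twist": 0}, {"dp": [0, 0, -0.03], "jaw": 0, "twist": 0}, {"dp": [0.015, 0.04, 0], "jaw": 0, "twist": 0}, {"dp": [0.015, 0.04, 0], "jaw": 0, "twist": 0}, {"dp": [0.015, 0.04, 0], "jaw": 0, "twist": 0}, {"dp": [0.015, 0.04, 0], "jaw": 0, "twist": 0}, {"dp": [0.01, 0.04, 0], "jaw": 0, "twist": 0}, {"dp": [0.01, 0.04, 0], "jaw": 0, "twist": 0}, {"dp": [0, 0.04, 0], "jaw": 0, "twist": 0}, {"dp": [0, 0.04, 0], "jaw": 0, "twist": 0}, {"dp": [0, 0.04, 0], "jaw": 0, "twist": 0}, {"dp": [0, 0.04, 0], "jaw": 0, "twist": 0}, {"dp": [0, 0, 0], "jaw": 0, "twist": 0}]'

```text
time_s: 10.05
tcp_pos: [0.3571, 0.2027, 0.2096]
orientation: [3.141, 0.0, 3.132]
ft_force: [-0.7, -0.3, -0.0]
finger_gap: -0.0003
grip_force: 0.0
```

```bash
python3 - <<'E'
from h import *
s=snap('top')
cv2.imwrite('pics/t7.png',cv2.resize(s['frame'][100:250,225:425,::-1],(800,600),interpolation=cv2.INTER_CUBIC))
E
```

```text
(no output)
```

View pics/t7.png

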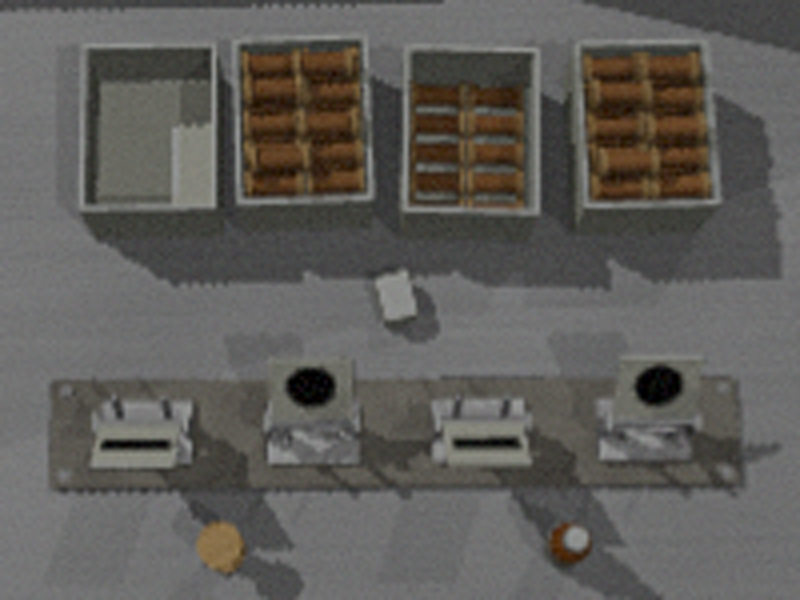

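The top view shows discs at (310,385) and (660,385) in front of the full bins, and bars at (135,443) and (487,441) in front of the empty and low bins. Nothing else has moved.

```bash
python3 -c "
from h import *
print(sign_off())"
```

```text
the job is handed in; nothing more can be done
None
```

The job is handed in: only the rightmost tag was wrong, and it is now flipped to disc up, so both full bins show discs, the low and empty bins show bars, and the final top view showed everything else in place.

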